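# Find the full glaze jar by its weight and dock it against the stop

## Task

Two glaze jars look the same but one holds much more than the other: lift each clear of the table in turn to feel which is heavier, setting the lighter one back down upright where it stood. Carry the heavier one to the wooden jar dock, lower it upright onto the floor of the channel near the open mouth, slide it along until you feel the stop block and press it home with a light, steady push for a moment, but do not shove the block along. Let go with the jar standing against the block, and leave the other things on the table undisturbed.

Things in the scene. Friction and masses are not known exactly. Their poses are not given: they have to be found in the camera images.
- jar_a: one of two identical closed jars, dark with a pale striped band: round body 49 mm diameter, 52 mm high, cap 45 mm diameter and 12 mm high above it, 64 mm in all; origin at the centre of the underside, z up. Rigid, hidden contents; grip it round body or cap
- jar_b: the other jar: same shape, sizes and origin as jar_a. The jars weigh 0.25 to 0.75 kg; the heavier, which may be either, weighs at least 0.2 kg more
- dock: wooden jar dock fixed to the table: base 200 x 96 x 6 mm with a straight open-topped channel along its x. Origin at table height on the channel's centre line, at the open mouth; x points into the dock, z up. Channel floor 6 mm above the origin; side rails 56 mm apart, their tops 24 mm above the table, flared over the first 20 mm. The floor is smooth laminate, friction about 0.15
- dock_start (a point): point on the channel floor and centre line, 45 mm in from the mouth: a jar lowered upright here is between the rails and clear of the stop block; axes as dock
- dock_mid (a point): point on the channel floor and centre line, 130 mm in from the mouth. The stop block (50 mm wide, 28 mm high, screw heads to 33 mm, above the table) has its flat face, square to the channel, within 20 mm either way of this point: set by hand, not reported, to be felt for. It is held by friction and slips if pushed with over about 15 N
- dish: small open bisque dish, 72 mm wide, 24 mm high; origin at the centre of the underside; bystander
- tape: roll of paper tape lying flat, 64 mm diameter, 24 mm high; origin at the centre of the underside; bystander
- stamp: turned wooden stamp standing on end, 26 mm diameter, 60 mm high; origin at the centre of the underside; bystander
- rib: flat wooden kidney-shaped rib, 43 x 83 x 6 mm; origin at the centre of the underside; bystander
Things that resemble listed ones, but are neither listed nor needed, are in the scene too. Leave any green or orange look-alike of the jar_a alone.

How it is judged (in metres and radians):
On the way, in this order (a step that is already met when the one before it is completed fails the run):
1. the lighter jar (known by its filling) has been lifted at least 25 mm clear of the table in the fingers (height (world z) of fill_less_c0 above 0.0525 m and contact force between any of jar_a, jar_b and the fingers above 0.5 N), for 0.2 s.
2. after that the heavier jar (known by its filling) is lifted at least 25 mm clear of the table in the fingers (height (world z) of fill_more_c0 above 0.0525 m and contact force between any of jar_a, jar_b and the fingers above 0.5 N), for 0.2 s.
3. the heavier jar, upright in the channel, is pressed against the stop block (contact force between any of jar_a, jar_b and stop_c0 above 2 N and z of fill_more_c0 in the frame of dock between 0.0295 and 0.0385 m and horizontal distance between fill_more_c0 and stop_c0 below 0.042 m and angle between each of jar_a, jar_b's own z axis and vertical below 0.12 rad), for 0.2 s.
At the end, for the whole second after the job is handed in: The heavier jar stands upright (within 0.12 rad), released and at rest on the channel floor, against the stop block (gap under about 4 mm); the stop block is within 5 mm of where it was set; the lighter jar stands upright on the table, at rest, within 50 mm of where it started (angle between each of jar_a, jar_b's own z axis and vertical below 0.12 rad and linear speed of each of jar_a, jar_b below 0.02 m/s and distance of fill_less_c0 from where it was at the start of the episode below 0.05 m and height (world z) of fill_less_c0 below 0.0335 m and z of fill_more_c0 in the frame of dock between 0.0295 and 0.0385 m and horizontal distance between fill_more_c0 and stop_c0 below 0.042 m and distance of stop_c0 from where it was at the start of the episode below 0.005 m); the robot touches nothing.
It fails at once if the stop block is shoved more than 5 mm along the channel (distance of stop_c0 from where it was at the start of the episode above 0.005 m).
It fails at once if the jar is rammed against the stop block (over 25 N) (contact force between any of jar_a, jar_b and stop_c0 above 25 N).
It fails at once if a jar is knocked over or tipped far (over 0.6 rad) (angle between any of jar_a, jar_b's own z axis and vertical above 0.6 rad).
It fails at once if the dish, tape roll, stamp or rib is knocked over or shoved aside (more than 30 mm) (distance of any of dish, tape, stamp, rib from where it was at the start of the episode above 0.03 m or angle between any of dish, tape, stamp, rib's own z axis and vertical above 0.5 rad).
It also fails if it takes over 72 s, if anything falls off the work surface, if the arm or the gripper's body presses on something with over 40 N, if the wrist force passes 120 N, or if a joint passes its speed limit or range.

## Robot

A 7-joint arm with a two-finger parallel gripper is mounted at the origin on the work surface; the furniture and walls round the work are solid. World frame = base frame: x ahead of the robot, y to its left, z up, the work surface at z = 0. Lengths are in mm, angles in rad, forces in N, time in s.
With the tool pointing down it reaches from about 400 to 875 mm from the base axis. Payload 19.3 kg.
Tool frame: the origin (TCP) lies at the very end of the fingers, on their centre line; the grasp point (between the pads) lies 19 mm behind it (grip_point_offset is the z of the grasp point in the tool frame, in mm); z points along the fingers, x is the direction in which the jaws open and shut, and the axes are right-handed (so a half turn about z gives the same grasp; the last joint's range is limited). The gripper opens to 85 mm and grips with 20 to 120 N. Pads are 22 mm wide; open, the fingers measure 114 mm over their backs; the gripper's body (76 mm by 85 mm) begins 54 mm behind the grasp point. The pads swing forward as they close: fully open they stand 13 mm farther back than shut.
Start: joints at [1.19, 0.521, -0.036, 1.599, 0.021, 1.021, -0.113], TCP at [191.11, -595.056, 231.291] pointing down, gripper open.
Joint ranges: [-2.91, 2.91], [-0.3, 2.13], [-1.5, 1.42], [0.17, 2.43], [-1.26, 4.41], [0.16, 1.93], [-2.52, 2.52]. Speed limits (rad/s): [1.89, 1.89, 2.39, 2.39, 3.01, 3.01, 3.01].

## Interface

Orientations are given as a 3x3 rotation matrix whose columns are the frame's x, y, z axes.
In Python, from workcell import movep, movel, goto_joints, open_gripper, clamp, wait, inverse_kinematics, read_state, camera, PlanningError, finish_job, grip_point_offset gives the robot as it stands. Calls block until the motion is done:
- movep(position, orientation): joint-space move of the TCP to a pose.
- movel(position, frame=None, max_speed=150, guard=None): straight line of the TCP; frame=None keeps the orientation; max_speed is the mean speed in mm/s. With guard (N) it stops when the force on the tool has changed by that much, and returns True; else False.
- goto_joints(angles): joint-space move.
- open_gripper() and clamp(): open the fingers fully, or close them until they stop; the grip force is fixed at half the most.
- wait(seconds).
- inverse_kinematics(position, orientation): joint angles nearest the present ones, or None.
- read_state(): the state.
- camera(name): name is "scene" or "top" or "wrist"; returns a dict with "image" (400x640x3 uint8, blue, green, red), "range_z" (400x640 float32, mm along the optical axis (not along the pixel's ray), 0 where there is no reading), "fx", "fy", "cx", "cy" (pixels), "cam_to_world" (4x4, takes a point from camera to world coordinates). Camera axes: x right, y up, looking along -z (the intrinsics and any distortion apply to the point x, -y, -z); pixel columns grow to the right and rows downward; lengths in mm; the calibration is good to about 2 mm. A picture is of the moment at which its call begins.
A pose or a line that the arm cannot do raises PlanningError and nothing moves.
- finish_job(): hands the job in, once; it reports no verdict.
The state is a dict: "time": time; "qpos": joint angles; "qvel": joint speeds; "joint_efforts": joint torques, N m; "eef_pos": TCP position; "tool_rot": TCP orientation; "ft_force": force on the tool from outside, world axes, zero at the start; "torque": the same for the moment, N m; "finger_gap": finger opening in mm.
Only numpy, scipy, OpenCV 4.12 (cv2) and the standard library are available. Lean on these libraries where they do the work, as an engineer would, in place of code of your own. Each camera call takes 0.05 s, during which the arm holds its last target.

## Working session

There is one attempt and no reset: what is moved stays moved. The work goes in short steps, each a Python script; the robot and the scene stay as the last script left them, time stands still between calls to the robot, and variables do not carry over. Pictures are saved under pics/ and viewed, and the job is handed in when it is done.

```bash
ls; mkdir -p pics; python3 - <<'E'
from workcell import *
import cv2,pickle
s=read_state();print({k:s[k] for k in ("time","eef_pos","ft_force","finger_gap")})
for n in ("scene","top"):
    c=camera(n);pickle.dump(c,open(f"{n}0.pkl","wb"));cv2.imwrite(f"pics/{n}0.png",c["image"])
    print(n,c["fx"],c["fy"],c["cx"],c["cy"],c["cam_to_world"],c.keys())
E
```

```text
pics
{'time': 0.0, 'eef_pos': array([ 191.02824895, -594.72635652,  230.70748939]), 'ft_force': array([ 0.28810371,  0.52396272, -0.25715555]), 'finger_gap': 85.78331362807677}
scene 416.0242294398519 416.0242294398519 319.4671467983994 204.46229302156203 [[-4.61073111e-01  5.70059101e-01 -6.80032505e-01 -4.53206445e+01]
 [-8.87360601e-01 -2.97634017e-01  3.52143656e-01  3.16825896e+02]
 [-1.65811000e-03  7.65798023e-01  6.43079029e-01  6.49532022e+02]
 [ 0.00000000e+00  0.00000000e+00  0.00000000e+00  1.00000000e+00]] dict_keys(['image', 'range_z', 'fx', 'fy', 'cx', 'cy', 'cam_to_world'])
top 442.52136540097007 442.52136540097007 322.9070027891512 201.19895050065213 [[-1.98568869e-02  9.84910073e-01 -1.71923971e-01  3.91777062e+02]
 [-9.99688183e-01 -1.69547836e-02  1.83322776e-02 -6.01377242e+00]
 [ 1.51407111e-02  1.72234385e-01  9.84939630e-01  1.29714952e+03]
 [ 0.00000000e+00  0.00000000e+00  0.00000000e+00  1.00000000e+00]] dict_keys(['image', 'range_z', 'fx', 'fy', 'cx', 'cy', 'cam_to_world'])
```

View pics/scene0.png

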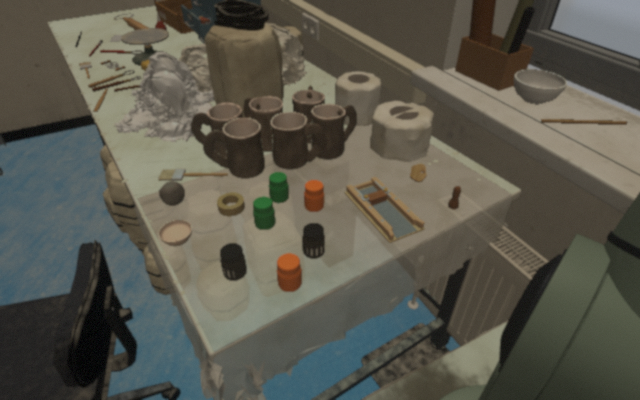

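View pics/top0.png

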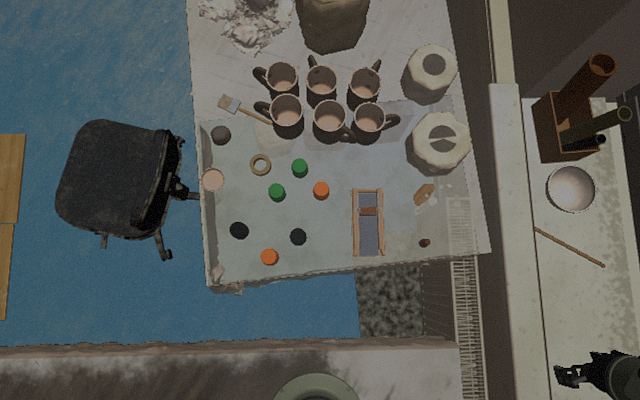

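Candidates: dark (239,230) and (298,236) in the top view, green (300,168) and (277,192), orange (321,190) and (269,257). The description calls for dark with a pale band, so I choose the two dark ones. I'll check them in a crop.

```bash
cat > h.py <<'E'
import numpy as np,cv2,pickle
def ray(c,u,v):
    d=np.array([(u-c["cx"])/c["fx"],-(v-c["cy"])/c["fy"],-1.]);M=c["cam_to_world"]
    return M[:3,3],M[:3,:3]@d
def onplane(c,u,v,z):
    o,d=ray(c,u,v);return o+d*(z-o[2])/d[2]
def proj(c,p):
    M=c["cam_to_world"];q=M[:3,:3].T@(np.array(p)-M[:3,3]);return np.array([c["cx"]+c["fx"]*q[0]/-q[2],c["cy"]+c["fy"]*q[1]/q[2]])
E
python3 - <<'E'
from h import *
t=pickle.load(open("top0.pkl","rb"));s=pickle.load(open("scene0.pkl","rb"))
a=cv2.resize(t["image"][150:275,195:450],None,fx=3,fy=3,interpolation=cv2.INTER_CUBIC)
cv2.imwrite("pics/topc.png",a)
b=cv2.resize(s["image"][160:300,150:430],None,fx=2.8,fy=2.8,interpolation=cv2.INTER_CUBIC)
cv2.imwrite("pics/scenec.png",b)
for u,v in ((239,230),(298,236)):
    p=onplane(t,u,v,64);print(p, proj(s,p), t["range_z"][v,u], t["cam_to_world"][2,3]) 
E
```

```text
[529.51571967 206.69500707  64.        ] [233.631491   249.83499447] 1236.0536 1297.149524667138
[509.72671339  42.44147645  64.        ] [313.8580133  229.07471046] 1235.83 1297.149524667138
```

View pics/topc.png

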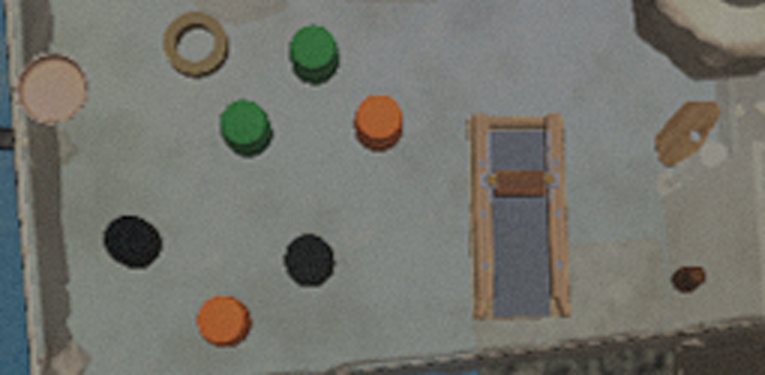

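View pics/scenec.png

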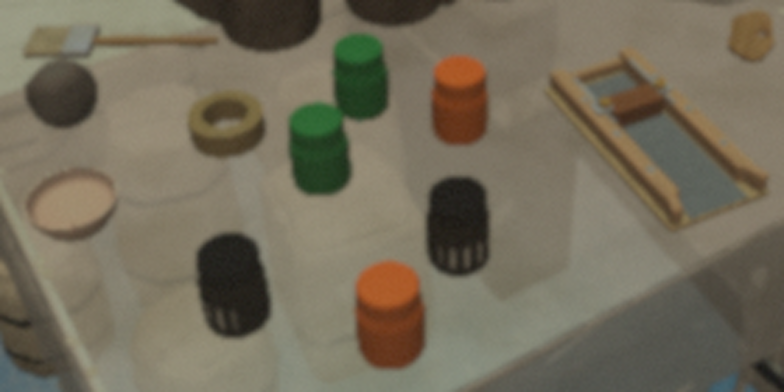

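Both dark ones carry the pale striped band near the foot, so those are the jars. Next I measure positions.

```bash
python3 - <<'E'
from h import *
for n in ("top","scene"):
    c=pickle.load(open(n+"0.pkl","rb"))
    v,u=np.mgrid[:400,:640];d=c["range_z"];M=c["cam_to_world"]
    P=np.stack([(u-c["cx"])/c["fx"]*d,-(v-c["cy"])/c["fy"]*d,-d],-1)@M[:3,:3].T+M[:3,3]
    P[d==0]=np.nan
    pickle.dump(P,open(n+"P.pkl","wb"))
    for nm,x,y in (("L",529,207),("R",510,42)):
        m=(np.hypot(P[...,0]-x,P[...,1]-y)<50)&(P[...,2]>56)&(P[...,2]<75)
        q=P[m];print(n,nm,m.sum(),np.median(q,0),(q.max(0)+q.min(0))/2,np.ptp(q,axis=0))
    hsv=cv2.cvtColor(c["image"],cv2.COLOR_BGR2HSV)
    for nm,m in (("orange",(hsv[...,0]<14)&(hsv[...,1]>190)&(hsv[...,2]>120)),("green",(hsv[...,0]>50)&(hsv[...,0]<80)&(hsv[...,1]>120)),("dark",hsv[...,2]<45)):
        k,l,st,ce=cv2.connectedComponentsWithStats((m&(P[...,2]>10)&(P[...,2]<90)).astype(np.uint8))
        for i in range(1,k):
            if st[i,4]>60: print(n,nm,ce[i].round(1),st[i,4],np.median(P[l==i],0).round(), onplane(c,*ce[i],45).round(1))
    if n=="top":
        m=(P[...,0]>430)&(P[...,0]<720)&(P[...,1]>-260)&(P[...,1]<-80)
        im=np.zeros((400,640),np.uint8);im[m]=np.clip(P[...,2][m]*6,0,255)
        cv2.imwrite("pics/dockz.png",cv2.resize(im[170:270,330:450],None,fx=6,fy=6,interpolation=cv2.INTER_NEAREST))
E
```

```text
top L 203 [532.23596506 214.17106009  63.53271502] [531.25309361 213.97794552  62.84975641] [42.4274168  41.9188877  13.69829318]
top R 201 [510.07250317  45.24018361  63.8765275 ] [511.51575974  46.66138286  63.63241711] [42.5839614  42.12718602 14.21363055]
top green [298.8 165.2] 147 [713.  38.  64.] [718.   38.6  45. ]
top green [275.9 190.4] 163 [641. 104.  64.] [644.2 105.6  45. ]
top dark [311.6 101. ] 62 [904.  -2.  65.] [915.1  -1.6  45. ]
top dark [350.9 102.5] 93 [ 901. -117.   62.] [ 908.8 -119.2   45. ]
top dark [291. 131.] 191 [813.  57.  60.] [822.1  60.8  45. ]
top dark [326.  136.4] 178 [796. -42.  58.] [804.1 -42.2  45. ]
top dark [365.5 137.1] 164 [ 790. -155.   63.] [ 800.2 -158.9   45. ]
top dark [238.7 230. ] 232 [530. 208.  63.] [531.8 210.9  45. ]
top dark [297.7 236.4] 202 [509.  43.  64.] [510.6  44.1  45. ]
scene L 349 [527.24387098 213.0364261   63.9128941 ] [531.42380785 212.38026428  61.49584867] [45.51224791 44.78331123 10.92284369]
scene R 294 [506.8900762   45.8972559   63.65095894] [509.53962271  44.37353369  61.29621741] [44.23571243 43.37217442 10.34305841]
scene orange [313.6 186. ] 131 [639. -22.  64.] [661.2 -33.3  45. ]
scene orange [288.2 262.2] 222 [451. 126.  64.] [467.5 119.9  45. ]
scene green [272.  191.7] 446 [691.  52.  63.] [686.8  62.9  45. ]
scene dark [340.2 142.5] 99 [ 788. -179.   53.] [ 802.6 -186.7   45. ]
scene dark [317.9 141.8] 70 [ 784. -117.   70.] [ 834.3 -134.1   45. ]
scene dark [260.  158.6] 94 [815.  42.  53.] [830.1  37.4  45. ]
scene dark [312.7 237. ] 446 [499.  51.  59.] [507.7  46.4  45. ]
scene dark [233.  259.7] 574 [515. 213.  55.] [523.2 212.7  45. ]
```

View pics/dockz.png

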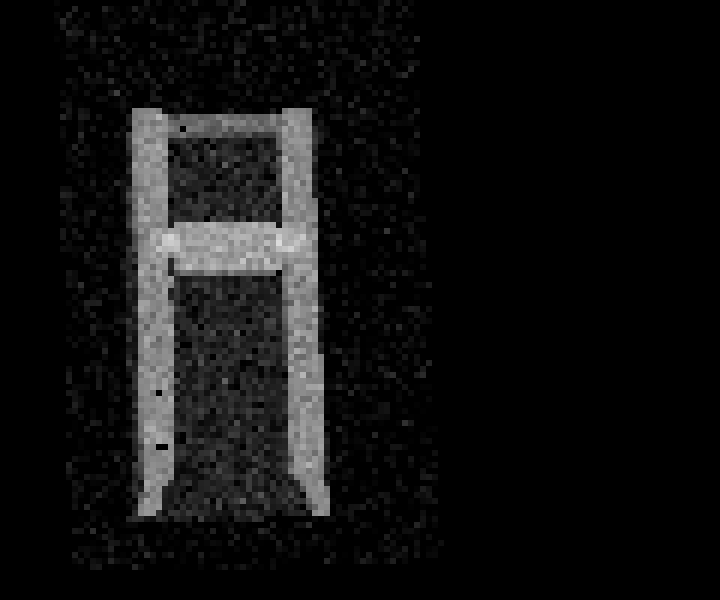

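```bash
python3 - <<'E'
from h import *
P=pickle.load(open("topP.pkl","rb")).reshape(-1,3)
m=(P[:,0]>430)&(P[:,0]<720)&(P[:,1]>-260)&(P[:,1]<-80)&(P[:,2]>14)&(P[:,2]<40)
q=P[m];print(m.sum(),q.min(0),q.max(0))
r=cv2.minAreaRect(q[:,:2].astype(np.float32));print(r)
from workcell import *
x=inverse_kinematics
for sx in (1,-1):
    R=np.array([[0,sx,0],[sx,0,0],[0,0,-1.]]);print(np.linalg.det(R))
    for p in ([520,-160,330],[540,-165,30],[510,45,30],[531,212,30],[531,212,150]):
        j=inverse_kinematics(p,R);print(sx,p,None if j is None else np.round(j,2))
print(read_state()["tool_rot"].round(2))
E
```

```text
980 [ 454.50120202 -203.25587618   14.18195796] [ 652.58620042 -112.84200986   36.52907904]
((553.5491333007812, -159.04983520507812), (89.9116439819336, 197.0619659423828), 89.26514434814453)
1.0
1 [520, -160, 330] [ 0.79  0.39 -0.82  1.66  0.3   1.23  1.48]
1 [540, -165, 30] [ 0.64  0.8  -0.64  1.87  0.71  0.72  1.16]
1 [510, 45, 30] [ 0.38  0.81 -0.82  2.    0.89  0.75  0.58]
1 [531, 212, 30] [-0.14  0.77 -0.49  1.85  0.56  0.66  0.6 ]
1 [531, 212, 150] [ 0.21  0.76 -1.05  1.78  0.75  1.06  0.45]
1.0
-1 [520, -160, 330] [ 0.37  0.31 -0.23  1.68  0.07  1.17 -1.45]
-1 [540, -165, 30] [ 0.26  0.71 -0.1   1.89  0.12  0.54 -1.49]
-1 [510, 45, 30] [-0.08  0.67 -0.17  2.02  0.23  0.47 -1.99]
-1 [531, 212, 30] [-0.32  0.73 -0.23  1.86  0.28  0.58 -2.3 ]
-1 [531, 212, 150] [-0.11  0.58 -0.53  1.8   0.38  0.86 -2.39]
[[ 0.31 -0.95 -0.  ]
 [-0.95 -0.31  0.  ]
 [-0.    0.   -1.  ]]
```

```bash
cat >> h.py <<'E'
def Rz(a):
    c,s=np.cos(a),np.sin(a);return np.array([[c,-s,0],[s,c,0],[0,0,1.]])
R0=np.array([[0,-1.,0],[-1,0,0],[0,0,-1]])
E
python3 - <<'E'
from h import *
from workcell import *
movep([500,-160,330],R0)
c=camera("wrist");pickle.dump(c,open("w0.pkl","wb"));cv2.imwrite("pics/w0.png",c["image"])
print(read_state()["time"],c["cam_to_world"].round(2),c["fx"],read_state()["qpos"].round(2),read_state()["eef_pos"])
E
```

```text
2.1083 [[-0.0000e+00  9.6000e-01  2.7000e-01  5.6800e+02]
 [-1.0000e+00 -0.0000e+00 -0.0000e+00 -1.5965e+02]
 [ 0.0000e+00 -2.7000e-01  9.6000e-01  4.7182e+02]
 [ 0.0000e+00  0.0000e+00  0.0000e+00  1.0000e+00]] 351.4917197083849 [ 0.39  0.27 -0.24  1.72  0.07  1.15 -1.44] [ 499.76698828 -160.87794052  329.80188969]
```

View pics/w0.png

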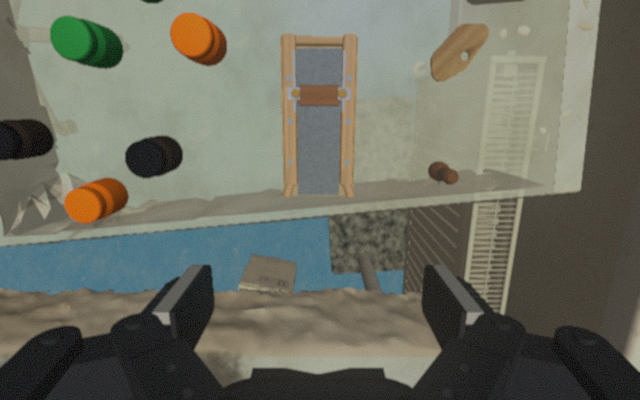

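```bash
python3 - <<'E'
from h import *
c=pickle.load(open("w0.pkl","rb"));im=c["image"].astype(int)
cv2.imwrite("pics/w0c.png",cv2.resize(c["image"][25:205,265:375],None,fx=3.3,fy=3.3,interpolation=cv2.INTER_CUBIC))
D=im[...,2]-im[...,0] # wood positive
def edges(r0,r1):
    L=[];Rr=[]
    for v in range(r0,r1):
        row=D[v,282:360].astype(float)
        th=15
        mid=320-282
        i=mid
        while row[i]<th:i-=1
        l=i+(row[i]-th)/(row[i]-row[i+1])+282
        i=mid
        while row[i]<th:i+=1
        r=i-(row[i]-th)/(row[i]-row[i-1])+282
        L.append(onplane(c,l,v,6)[:2]);Rr.append(onplane(c,r,v,6)[:2])
    return np.array(L),np.array(Rr)
print(D[150,284:358])
for a,b in ((112,178),(52,82)):
    L,Rr=edges(a,b)
    for E in (L,Rr): k=np.polyfit(E[:,0],E[:,1],1);print(k,np.polyval(k,[480,550,600]),np.std(E[:,1]-np.polyval(k,E[:,0])))
    C=(L+Rr)/2;k=np.polyfit(C[:,0],C[:,1],1);print("centre",k,np.polyval(k,[460,500,570,650]),"w",np.mean(L[:,1]-Rr[:,1]))
# along the channel
col=D[:,312:328].mean(1);print([(v,int(col[v])) for v in range(30,205)if 1][:80])
E
```

```text
[60 68 70 67 62 63 65 65 63 68 70 69 53 19 -2 -7 -8 -6 -6 -4 -8 -4 -6 -9
 -5 -6 -7 -5 -7 -6 -5 -4 -7 -9 -8 -6 -9 -8 -8 -6 -5 -6 -6 -8 -6 -5 -7 -6
 -6 -2 -8 -5 -5 -9 -5  8 34 63 71 67 65 61 62 63 60 66 68 74 78 61 46 31
 21 21]
[-2.79812332e-03 -1.31466173e+02] [-132.80927228 -133.00514091 -133.14504708] 0.13684632935782706
[-5.83422655e-03 -1.85244157e+02] [-188.04458615 -188.45298201 -188.74469334] 0.13772252672614713
centre [-4.31620139e-03 -1.58355083e+02] [-160.34053546 -160.51318352 -160.81531761 -161.16061372] w 55.36484348424095
[ 1.69845308e-02 -1.39905821e+02] [-131.75324667 -130.56432951 -129.71510297] 1.2303445889100666
[-3.20873962e-02 -1.72916847e+02] [-188.31879758 -190.56491532 -192.16928513] 1.2696645162489173
centre [-7.56599595e-03 -1.56401067e+02] [-159.88142511 -160.18406495 -160.71368467 -161.31896434] w 63.3580917910908
[(30, -5), (31, -5), (32, -5), (33, -6), (34, -5), (35, 0), (36, 22), (37, 50), (38, 60), (39, 59), (40, 59), (41, 60), (42, 59), (43, 55), (44, 43), (45, 36), (46, 40), (47, 37), (48, 17), (49, -5), (50, -12), (51, -12), (52, -11), (53, -11), (54, -11), (55, -11), (56, -11), (57, -10), (58, -11), (59, -10), (60, -11), (61, -10), (62, -10), (63, -10), (64, -9), (65, -10), (66, -10), (67, -10), (68, -10), (69, -10), (70, -9), (71, -9), (72, -10), (73, -10), (74, -9), (75, -10), (76, -9), (77, -9), (78, -8), (79, -10), (80, -10), (81, -9), (82, -10), (83, -8), (84, 5), (85, 33), (86, 57), (87, 63), (88, 63), (89, 63), (90, 61), (91, 60), (92, 60), (93, 59), (94, 59), (95, 58), (96, 58), (97, 58), (98, 59), (99, 60), (100, 60), (101, 63), (102, 64), (103, 64), (104, 52), (105, 22), (106, -1), (107, -8), (108, -8), (109, -7)]
```

View pics/w0c.png

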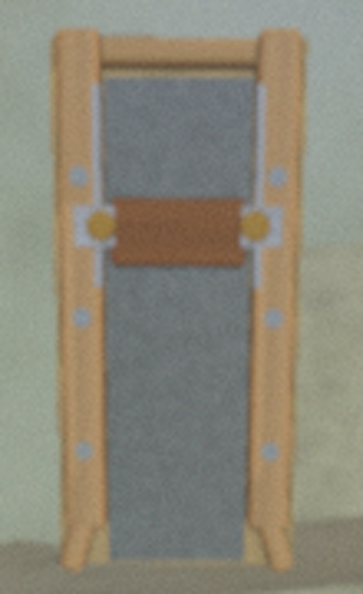

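```bash
python3 - <<'E'
from h import *
c=pickle.load(open("w0.pkl","rb"));im=c["image"].astype(int)
D=(im[...,2]-im[...,0])[:,312:328].mean(1)
print([(v,int(D[v]),im[v,312:328].mean(0).astype(int).tolist()) for v in range(186,202)])
for v,z in ((105.2,6),(84.5,28),(193.5,6),(36,24)): print(v,onplane(c,320,v,z).round(1))
t=pickle.load(open("top0.pkl","rb"))
for l in ((152,156),(153,157)): print(onplane(c,*l,64))
print(onplane(c,80,140,64),onplane(c,5,138,60))
E
```

```text
[(186, -6, [114, 115, 108]), (187, -5, [115, 116, 109]), (188, -5, [114, 115, 109]), (189, -6, [115, 115, 108]), (190, -6, [116, 116, 110]), (191, -6, [114, 115, 108]), (192, -6, [115, 116, 108]), (193, -2, [115, 118, 113]), (194, 12, [113, 125, 125]), (195, 24, [110, 130, 135]), (196, 25, [108, 128, 134]), (197, 21, [105, 123, 127]), (198, 18, [106, 123, 125]), (199, 18, [109, 123, 127]), (200, 17, [108, 124, 126]), (201, 18, [107, 122, 125])]
105.2 [ 572.6 -162.8    6. ]
84.5 [ 596.1 -162.7   28. ]
193.5 [ 457.2 -162.9    6. ]
36 [ 649.6 -162.7   24. ]
[515.89364848  31.95523246  64.        ]
[514.73701942  30.94672389  64.        ]
[534.26475905 111.8925667   64.        ] [536.34512668 200.57103454  60.        ]
```

```bash
cat >> h.py <<'E'
def F(n=8):
    from workcell import read_state,wait
    a=[]
    for _ in range(n): a.append(read_state()["ft_force"]);wait(0.03)
    return np.mean(a,0).round(2),np.std(a,0).round(2)
E
python3 - <<'E'
from h import *
from workcell import *
movep([510.5,44.8,115],R0)
wait(.3);f0=F();print(f0)
print("g",movel([510.5,44.8,21],guard=8,max_speed=120))
clamp();s=read_state();print(s["time"],s["eef_pos"],s["finger_gap"],s["ft_force"])
movel([510.5,44.8,66],max_speed=100);wait(.4);f1=F();print(f1,"dFz",f1[0]-f0[0])
c=camera("wrist");cv2.imwrite("pics/w1.png",c["image"]);s=read_state();print(s["time"],s["eef_pos"],s["finger_gap"])
E
```

```text
(array([-0.15,  0.15,  0.08]), array([0.6 , 0.47, 0.5 ]))
g False
5.2083 [510.81005336  44.60236788  21.85324636] 47.603779840928446 [-4.17891846 -1.27649144 15.4828854 ]
(array([-0.02,  0.36, -3.57]), array([0.46, 0.53, 0.77])) dFz [ 0.13  0.21 -3.65]
6.525 [510.51047692  44.77200749  66.01335537] 47.777836305314814
```

View pics/w1.png

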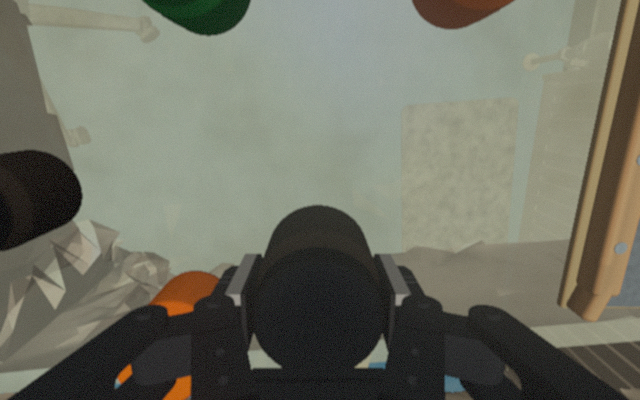

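```bash
python3 - <<'E'
from h import *
from workcell import *
movel([510.5,44.8,26],max_speed=100)
print("g",movel([510.5,44.8,20.5],guard=5,max_speed=25));s=read_state();print(s["eef_pos"],s["ft_force"])
open_gripper();print("gap",read_state()["finger_gap"])
movel([510.5,44.8,115],max_speed=200)
R=R0 if False else Rz(np.radians(20))@R0
movep([531.3,212.3,115],R)
wait(.3);f0=F();print(f0)
c=camera("wrist");cv2.imwrite("pics/w2.png",c["image"])
print("g",movel([531.3,212.3,21],guard=8,max_speed=120))
clamp();s=read_state();print(s["time"],s["eef_pos"],s["finger_gap"],s["ft_force"])
movel([531.3,212.3,66],max_speed=100);wait(.4);f1=F(10);print(f1,"dFz",f1[0]-f0[0])
c=camera("wrist");cv2.imwrite("pics/w3.png",c["image"])
c=camera("top");cv2.imwrite("pics/top1.png",c["image"][140:280,190:450].repeat(3,0).repeat(3,1))
s=read_state();print(s["time"],s["eef_pos"],s["finger_gap"])
E
```

```text
g True
[511.19517794  44.87817363  21.9356277 ] [ 0.10023337 -0.84255571  8.10327646]
gap 85.39144805599439
(array([-0.13, -0.41, -0.12]), array([0.46, 0.47, 0.54]))
g False
11.125 [531.6810296  212.12201566  21.8163203 ] 47.06573438800319 [-0.99626936 -2.10285988 12.38245295]
(array([ 0.06, -0.01, -6.27]), array([0.48, 0.4 , 0.37])) dFz [ 0.19  0.4  -6.15]
12.5583 [531.30921746 212.26855057  66.01342135] 47.646956323869816
```

View pics/w3.png

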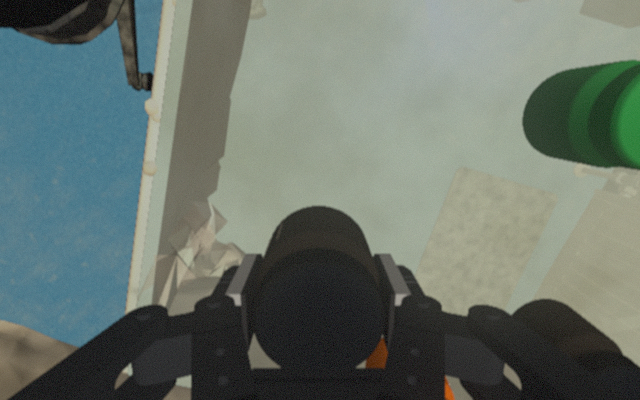

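View pics/top1.png

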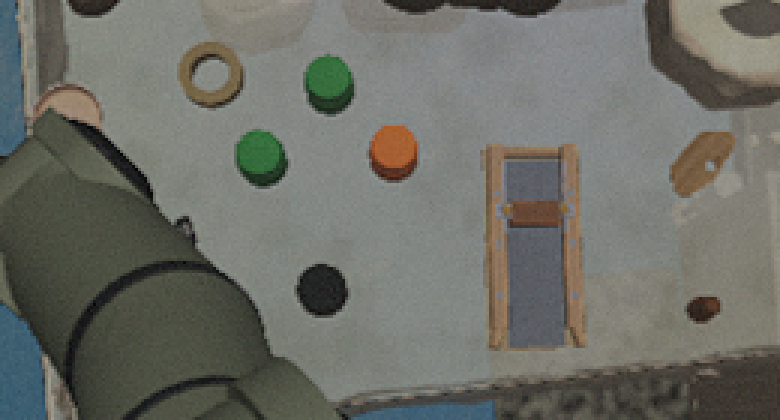

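L is the heavier jar (6.15 N against 3.65 N), and the other is back where it stood, dark disc at (320,290) in the crop. Next I carry L to above dock_start.

```bash
python3 - <<'E'
from h import *
from workcell import *
movel([531.3,212.3,170],max_speed=200)
R=Rz(-0.0045)@R0
movep([500,-160.5,170],R)
movel([500,-160.5,65],max_speed=120);wait(.3)
s=read_state();print(s["time"],s["eef_pos"],s["finger_gap"],F(6))
for n in("wrist","scene"):
    c=camera(n);pickle.dump(c,open(n+"4.pkl","wb"));cv2.imwrite(f"pics/{n}4.png",c["image"])
cv2.imwrite("pics/scene4c.png",cv2.resize(c["image"][150:270,310:470],None,fx=4,fy=4,interpolation=cv2.INTER_CUBIC))
E
```

```text
15.95 [ 500.1679921  -160.57913157   65.37111607] 47.23564926697443 (array([-0.03, -0.12, -6.98]), array([0.65, 0.56, 0.56]))
```

View pics/wrist4.png

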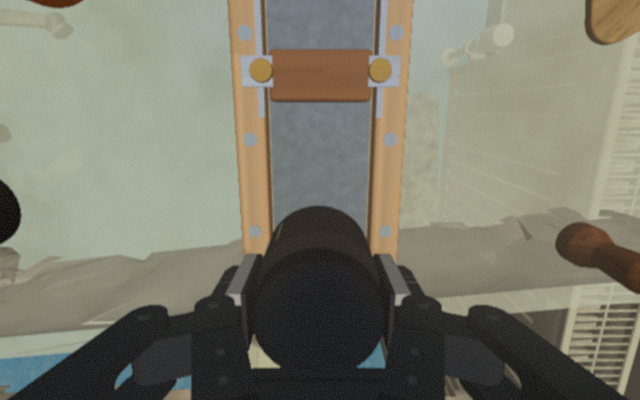

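View pics/scene4c.png

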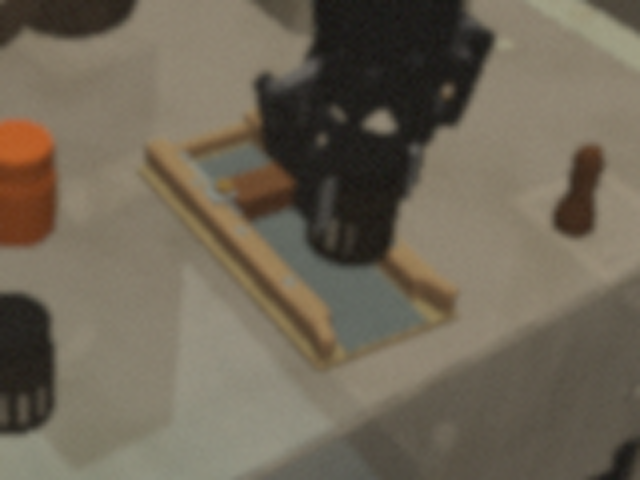

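```bash
python3 - <<'E'
from h import *
c=pickle.load(open("wrist4.pkl","rb"));im=c["image"].astype(int);print(c["cx"],c["cam_to_world"][:3,3])
D=cv2.GaussianBlur((im[...,2]-im[...,0]).astype(np.float32),(3,3),0)
L=[];Q=[]
for v in range(125,195):
    i=320
    while D[v,i]<15:i-=1
    l=i+.5
    i=320
    while D[v,i]<15:i+=1
    L.append(onplane(c,l,v,6)[:2]);Q.append(onplane(c,i-.5,v,6)[:2])
L=np.array(L);Q=np.array(Q);C=(L+Q)/2;k=np.polyfit(C[:,0],C[:,1],1)
print(k,np.polyval(k,[500,540]),np.mean(L[:,1]-Q[:,1]),C[:,0].min(),C[:,0].max())
# jar sides (dark) vs rows
g=im.max(2)
for v in (225,235,245):
    r=np.where(g[v,230:410]<40)[0]+230;print(v,r.min(),r.max(),[onplane(c,x,v,z)[1].round(1) for z in(50,) for x in (r.min(),r.max(),(r.min()+r.max())/2)])
# block face foot
col=D[:,300:340].mean(1)
for v in range(95,108): print(v,int(col[v]),onplane(c,320,v,6)[0].round(1),end=' ')
E
```

```text
317.5274079675009 [ 568.19327462 -159.57383152  207.11612203]
[-6.79115573e-03 -1.57011092e+02] [-160.40666945 -160.67831568] 54.95158283755355 520.1511453400625 559.6562506417134
225 297 297 [np.float64(-149.6), np.float64(-149.6), np.float64(-149.6)]Traceback (most recent call last):
  File "<stdin>", line 17, in <module>
    return umr_minimum(a, axis, None, out, keepdims, initial, where)
ValueError: zero-size array to reduction operation minimum which has no identity
```

```bash
python3 - <<'E'
from h import *
from workcell import *
movel([500,-160.8,36],max_speed=60);wait(.3);f0=F(8);print(f0)
print("g",movel([500,-160.8,26.5],guard=4,max_speed=15));wait(.2)
s=read_state();print(s["time"],s["eef_pos"],s["finger_gap"],F(8))
c=camera("scene");cv2.imwrite("pics/scene5c.png",cv2.resize(c["image"][150:270,310:470],None,fx=4,fy=4,interpolation=cv2.INTER_CUBIC))
E
```

```text
(array([-0.27,  0.15, -6.55]), array([0.41, 0.36, 0.38]))
g True
18.1917 [ 499.87525968 -160.76865794   27.81464186] 47.26404547526548 (array([-1.96,  0.31, 10.05]), array([0.41, 0.51, 0.36]))
```

View pics/scene5c.png

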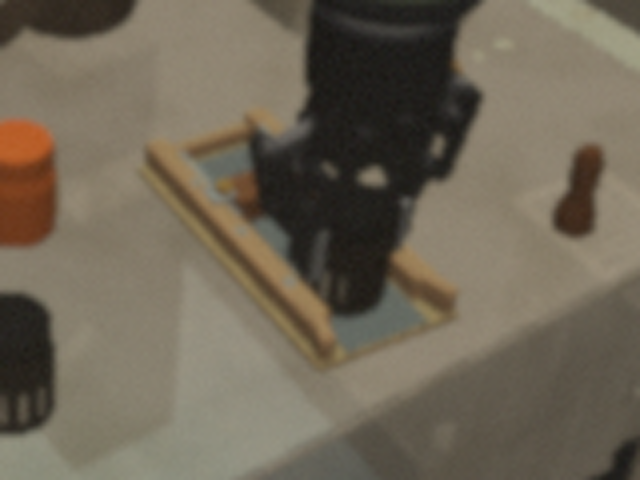

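```bash
python3 - <<'E'
from h import *
from workcell import *
Y=lambda x:-160.8-0.005*(x-500)
movel([500,-160.8,28.3],max_speed=20);wait(.2);print(read_state()["eef_pos"],F(8))
print("g",movel([530,Y(530),28.3],guard=6,max_speed=30));wait(.2);s=read_state();print(s["time"],s["eef_pos"],F(10))
print("g",movel([570,Y(570),28.3],guard=4,max_speed=8));s=read_state();print(s["time"],s["eef_pos"],s["ft_force"]);print(F(10),read_state()["eef_pos"])
E
```

```text
[ 499.82299388 -160.74884596   28.0779126 ] (array([ 0.3 , -0.01, -6.76]), array([0.31, 0.36, 0.79]))
g False
20.575 [ 529.89583034 -160.97925317   28.31643225] (array([ 0.22,  0.13, -6.3 ]), array([0.23, 0.55, 0.44]))
g True
23.3583 [ 547.2679615  -161.00412596   27.83656636] [-1.6523984   0.057966    7.19385715]
(array([-1.36,  0.04,  6.2 ]), array([0.6 , 0.53, 0.53])) [ 547.2752506  -161.02736168   27.86945474]
```

```bash
python3 - <<'E'
from h import *
from workcell import *
s=read_state();x,y,z=s["eef_pos"]
movel([x,-161.03,28.5],max_speed=10);wait(.2);print(read_state()["eef_pos"],F(10))
for i in range(1,9):
    xt=x+0.5*i
    g=movel([xt,-161.03,28.5],max_speed=8,guard=6)
    s=read_state();f=F(8);print(g,round(xt,2),s["eef_pos"].round(2),f[0],round(s["time"],1))
    if f[0][0]<-3: break
E
```

```text
[ 547.11342766 -160.97651096   28.31422444] (array([ 0.12, -0.05, -6.68]), array([0.49, 0.22, 0.54]))
False 547.78 [ 547.6  -161.04   28.46] [-1.93 -0.06 -5.83] 24.8
False 548.28 [ 547.71 -161.07   28.41] [-5.21  0.07 -3.22] 25.3
```

```bash
python3 - <<'E'
from h import *
from workcell import *
wait(.6);print(F(8))
s=read_state();x=s["eef_pos"][0]
movel([548.1,-161.03,28.1],max_speed=8);print(read_state()["eef_pos"],F(8))
open_gripper();wait(.2);print(read_state()["finger_gap"],F(4))
movel([547.7,-161.03,130],max_speed=100)
movep([440,-100,300],R0)
for n in("wrist","scene","top"):
    c=camera(n);pickle.dump(c,open(n+"6.pkl","wb"));cv2.imwrite(f"pics/{n}6.png",c["image"])
print(read_state()["time"])
t=pickle.load(open("top6.pkl","rb"))["image"][140:280,190:450];cv2.imwrite("pics/top6c.png",cv2.resize(t,None,fx=3,fy=3,interpolation=cv2.INTER_CUBIC))
E
```

```text
(array([-5.35,  0.26, -3.8 ]), array([0.61, 0.28, 0.39]))
[ 547.70303137 -161.07716508   28.05202558] (array([-5.09,  0.01, -3.8 ]), array([0.38, 0.4 , 0.26]))
85.53672880911367 (array([-0.13, -0.02,  0.32]), array([0.5 , 0.33, 0.56]))
29.8833
```

View pics/wrist6.png

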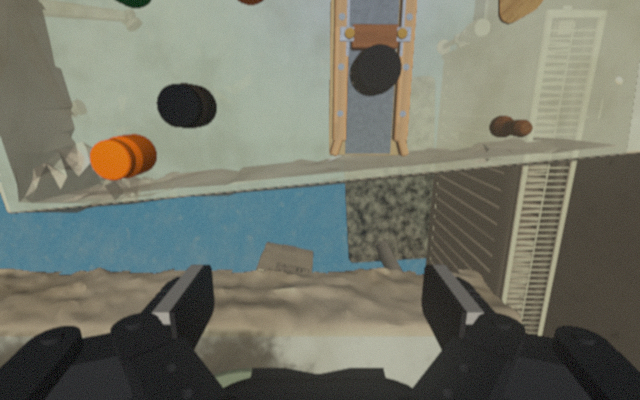

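View pics/scene6.png

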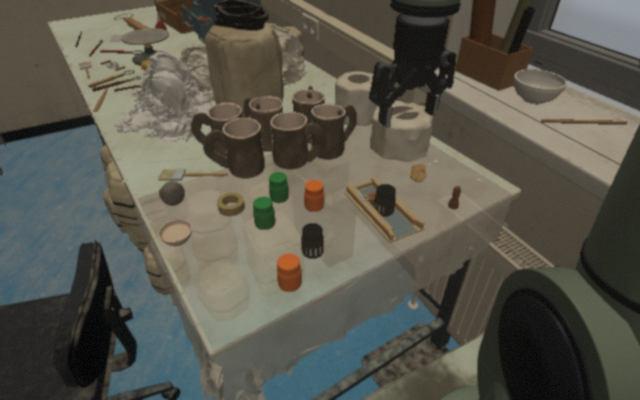

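View pics/top6c.png

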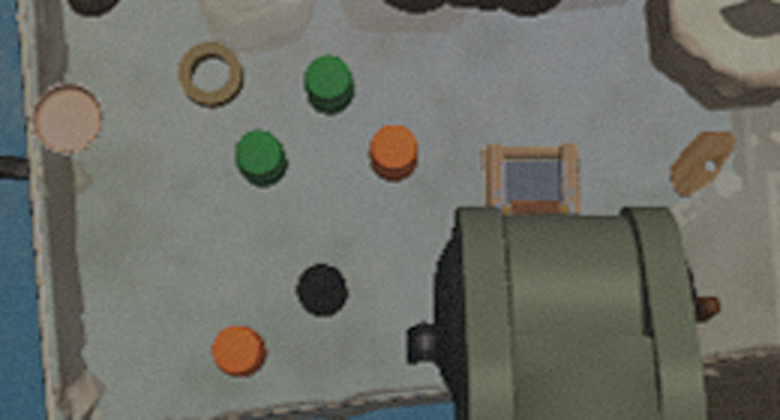

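Wrist view: the jar stands at (375,70) against the block at (375,37). The light jar is at (187,105) and the bystanders look unmoved. One numeric check before handing in.

```bash
python3 - <<'E'
from h import *
c=pickle.load(open("wrist6.pkl","rb"));im=c["image"].astype(int);w=pickle.load(open("w0.pkl","rb"))
def back(c,u0,u1,r0,r1):
    i=c["image"].astype(int);D=(i[...,2]-i[...,0])[:,u0:u1].mean(1)
    for v in range(r0,r1):
        if D[v]<25<=D[v+1]:
            vv=v+(25-D[v])/(D[v+1]-D[v]);return vv,onplane(c,(u0+u1)/2,vv,28).round(1)
print("block back before",back(w,312,328,75,90),"after",back(c,368,384,15,35))
m=(im.max(2)<60).astype(np.uint8);m[:40]=0;m[130:]=0
k,l,st,ce=cv2.connectedComponentsWithStats(m)
for i in range(1,k):
    if st[i,4]>300:print(ce[i],st[i],onplane(c,*ce[i],66))
# yaw/tilt via depth
d=c["range_z"];v,u=np.mgrid[:400,:640];M=c["cam_to_world"]
P=np.stack([(u-c["cx"])/c["fx"]*d,-(v-c["cy"])/c["fy"]*d,-d],-1)@M[:3,:3].T+M[:3,3]
for x,y,z in((548,-161,70),(510,45,64)):
    q=P[(d>0)&(np.hypot(P[...,0]-x,P[...,1]-y)<35)&(abs(P[...,2]-z)<7)];A=np.c_[q[:,:2]-q[:,:2].mean(0),np.ones(len(q))]
    print(len(q),((q.max(0)+q.min(0))/2).round(1),np.linalg.lstsq(A,q[:,2],rcond=None)[0].round(3))
E
```

```text
block back before (np.float64(84.68693693693693), array([ 595.9, -162.7,   28. ])) after (np.float64(23.919037199124727), array([ 595.4, -161.4,   28. ]))
[375.13072256  69.79867623] [ 351   45   49   50 1813] [ 545.93923316 -156.60324124   66.        ]
[186.18432725 105.32971907] [ 158   84   58   43 2029] [512.08192376  35.45674733  66.        ]
1703 [ 546.7 -159.8   68. ] [ 8.0000e-03 -1.3000e-02  6.9809e+01]
1548 [511.7  45.8  61.9] [1.0000e-03 2.8000e-02 6.3719e+01]
```

Block unmoved (back edge 595.9 mm before, 595.4 after), jar top level at 69.8 mm, and the light jar back in its place.

```bash
python3 -c "
from workcell import *
finish_job();print(read_state()['time'])"
```

```text
the job is handed in; nothing more can be done
the job is handed in; nothing more can be done
```

The heavier jar stands released against the stop block, and the lighter one is back in its place. I handed the job in just after 29.9 s on the robot's clock; it reports no verdict.

- **Weighing:** I lifted both dark banded jars clear of the table. The right one pulled 3.65 N (about 0.37 kg) and I set it back down. The left one pulled 6.15 N (about 0.63 kg), so I took that as the heavier.
- **Docking:** I lowered the heavier jar onto the channel floor near the mouth and slid it in. I felt the block at about x = 547.6 mm, held about 5 N against it for more than 0.6 s, then let go.
- **False stop:** the first slide stopped early because the jar pressed on the floor (Fz up about 13 N, little along x). I raised it slightly and continued in 0.5 mm steps until the x force rose.
- **Last checks:**
  - Jar in the dock: its top is level at 69.8 mm, so it stands upright on the floor, and its centre is at about x = 547 mm.
  - Stop block: the back edge read 595.9 mm before and 595.4 mm after, so it did not move within measuring error.
  - Lighter jar: upright, within about 2 mm of its start by depth.
  - Bystanders: they look unmoved in the pictures, but I did not measure them.
- **Disagreement:** the colour-blob centres in the last wrist picture put the lighter jar about 10 mm and the docked jar about 3 mm off the depth values in y. I put this down to the blobs including the visible jar sides, and trusted the depth.

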